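# Ready an ink refill over the cup tray

### The arm

A 6-joint arm with a two-finger parallel gripper is mounted at the origin on the work surface. World frame = base frame: x ahead of the robot, y to its left, z up, the work surface at z = 0. Lengths are in m, angles in degrees, forces in N, time in s.
With the tool pointing down it reaches from about 0.375 to 0.9 m from the base axis. Payload 3.1 kg.
Tool frame: the origin (TCP) lies midway between the tips of the shut fingers; the grasp point (between the pads) lies 19 mm behind it; z points along the fingers, y is the line along which they close (so a half turn about z gives the same grasp; the last joint's range is limited). The gripper opens to 87 mm and grips with 3 to 60 N. Pads are 19 mm wide; open, the fingers measure 117 mm over their backs; the gripper's body (75 mm by 190 mm) begins 51 mm behind the grasp point.
Start: joints at [60.819, 30.224, 82.088, -0, 67.689, -10.227], TCP at [0.203, 0.591, 0.223] pointing down, gripper open.
Joint ranges: [-176.69, 176.69], [-43.24, 126.21], [12.49, 139.97], [-82, 262], [0, 151.66], [-163.58, 163.58]. Speed limits (degrees/s): [159.86, 159.86, 180, 180, 180, 180].

### API

Orientations are given as a 3x3 rotation matrix whose columns are the frame's x, y, z axes.
In Python, from rig import read_state, optics, bot gives the robot as it stands. The module is installed in compiled form; this text tells all that it offers.
- The arm moves only by the tool send_rows, never from a script. Its argument "commands" is a list of rows, each a list of 7 numbers: the turn, a rotation vector about the tool's x, y, z in units of 5 degrees (1.0 is 5 degrees), then the shift along the tool's x, y, z in units of 30 mm (1.0 is 30 mm), then the opening, from 0 (shut) to 1 (fully open). In form: [[rx, ry, rz, tx, ty, tz, gripper], ...]. A call has 1 to 20 rows; each row is the pose to reach, as a shift and turn from the pose commanded when the call began, along the tool's axes at that moment; what a row does not reach only later rows make up. A row lasts 1/12 s, in which the tool goes at most 41.7 mm and 7.16 degrees, less where a joint would pass 70% of its speed; a pose out of reach is approached as far as the arm can. A call with a gripper value outside its range is refused whole. The fingers move at their own pace and stop on an object; the grip force is fixed at half the most. Time passes only in rows, so rows that repeat a pose let the fingers close. It gives the time, the measured TCP pose, the force, the opening and the grip force at its end, in the units of the state.
- read_state(): the state, without advancing time (a new reading comes with each control period).
- optics.capture(name): name is "scene" or "top" or "wrist"; returns a dict with "image" (384x512x3 uint8, blue, green, red), "intrinsics" (3x3 intrinsics, pixels), "extrinsics" (4x4, takes a point from world to camera coordinates); the wrist camera has in their place "T_tool_cam" (4x4, takes a point from camera to tool coordinates, whose origin is the TCP and whose axes are the flange's). Camera axes: x right, y down, z forward; pixel columns grow to the right and rows downward; lengths in m; the calibration is good to about 2 mm. A picture is of the moment at which its call begins: read the wrist's pose just before it. There is no depth.
- bot.hand_in(): hands the job in; it is judged then, once.
The state is a dict: "time_s": time; "joint_positions": joint angles; "qvel": joint speeds; "tau": joint torques, N m; "position": TCP position; "tcp_rot": TCP orientation; "force": force on the tool from outside, world axes, zero at the start; "moment": the same for the moment, N m; "opening": opening from 0.0 (shut) to 1.0 (fully open); "grasp_force": force on a finger pad.
Only numpy, scipy, OpenCV 4.12 (cv2) and the standard library are available. Lean on these libraries where they do the work, as an engineer would, in place of code of your own. Each camera call takes 0.05 s, during which the arm holds its last target. There are 200 camera calls.

### The job

Push the black cup tray along the rollers, without lifting it, until it is fully home against the end stop of the white bay. Then take the yellow ink bottle, which stands nozzle-down in the rack, carry it over the splash guard, and finish still holding it upright with its nozzle about a centimetre above the mouth of the yellow cup, centred over the cup and steady, ready to squeeze. The nozzle must never touch the tray or its cups, nothing may bump the splash guard, and the other bottles and the kidney dish stay as they are.

Things in the scene. Friction and masses are not known exactly. Their poses are not given: they have to be found in the camera images.
- tray: Black plastic cup tray on the rollers, 90 (its x) by 110 (its y) by 40 mm high, open on top, walls 4 mm, 0.25 to 0.5 kg. Two ink cups fixed in it (rim 38 mm outside, 33 inside, 50 mm above the tray's underside): yellow 25 mm to its -y side, green 25 mm to +y. Origin: centre of its underside. Its axes nearly match the track's; push its +y end wall towards -y.
- yellow_cup_mouth (a point): Centre of the mouth of the yellow cup, level with its rim; 25 mm from the tray's centre on its -y side, 50 mm above its underside.
- station: Low fixed roller track 120 (its x) by 370 mm (its y). Origin: centre of its underside. Free-turning steel rollers lie across it, tops 45 mm above the table; 0.3 N moves the tray. Dark side rails, 98 mm apart inside, rise 12 mm above the rollers. The white bay is its -y end: 118 mm long, cheeks 22 mm and end stop 30 mm above the rollers, stop's inner face at y = -180 mm. +y end open.
- bay_home (a point): Point of the bay where the tray's origin lies when the tray is fully home against the end stop: at (0, -125, 45) mm in the station's frame. Axes as the station's.
- yellow_bottle: Yellow ink bottle, about 60 g, nozzle down in any of the rack's holes. Origin: nozzle tip; z up along the bottle. Above the tip: white tapered nozzle (5 to 14 mm diameter) to 24 mm, black cap (21 mm) to 40 mm, yellow body (34 mm) from 40 to 110 mm. The body rests on the rack's top, cap and nozzle down the hole, tip 10 mm above the table.
- rack: White block 70 (its x) by 220 (its y) by 50 mm high, fixed, with three 25 mm holes through it in a row along its y, 72 mm apart, the middle one at its centre. Origin: centre of its underside.
- guard: Splash guard: fixed upright aluminium sheet 340 mm long (its x), 6 mm thick (its y), top edge 130 mm above the table, on a flat foot 40 mm wide. Stands between the rack (its +y side) and the roller track (its -y side). Origin: centre of its underside.
- green_bottle: Green ink bottle in the rack, same form as the yellow one, origin at its nozzle tip. Leave alone.
- white_bottle: White ink bottle in the rack, same form, origin at its nozzle tip. Leave alone.
- black_bottle: Black ink bottle standing nozzle up on the table, 34 mm diameter, 110 mm high, origin: centre of its underside. Leave alone.
- kidney_dish: Steel kidney dish, about 200 (its y) by 80 by 40 mm high, loose on the table. Origin: centre of its underside. Leave alone.
Mind the look-alikes: they are no part of the job. There is more than one size of the yellow_bottle; the one meant has the size given above.

How it is judged:
By the outcome, as a careful person would: the job done as asked, in the order asked, and still so for the second after the job is handed in, while the arm keeps its last pose, push and grip.
It also fails if it takes over 67 s, if anything falls off the work surface, if the arm or the gripper's body presses on something with over 40 N, if the wrist force passes 120 N, or if a joint passes its speed limit or range.

## Working session

There is one attempt and no reset: what is moved stays moved. The work goes in short steps, Python scripts to look and compute and a tool call to move; the robot and the scene stay as the last step left them, time stands still between calls to the robot, and variables do not carry over. Pictures are saved under pics/ and viewed, at most 13 in all, crops included, and the job is handed in when it is done.

Besides the shell and the picture viewer there is one more tool, called after "Emit:" by a JSON object that holds its "method" and its "body". send_rows: Moves the arm, as the interface text tells. Its arguments: {"type":"object","properties":{"commands":{"type":"array","items":{"type":"array","items":{"type":"number"}}}},"required":["commands"]}

```bash
mkdir -p pics; cat > h.py <<'E'
import numpy as np, cv2
from rig import read_state, optics, bot
np.set_printoptions(precision=4,suppress=True)
def cap(n):
    s=read_state(); c=optics.capture(n)
    K=np.array(c["intrinsics"])
    if n=="wrist":
        T=np.eye(4);T[:3,:3]=s["tcp_rot"];T[:3,3]=s["position"]
        E=np.linalg.inv(T@np.array(c["T_tool_cam"]))
    else: E=np.array(c["extrinsics"])
    return c["image"],K,E
def proj(K,E,P):
    P=np.atleast_2d(P); q=(E[:3,:3]@P.T).T+E[:3,3]; u=(K@q.T).T; return u[:,:2]/u[:,2:]
def ray(K,E,uv):
    d=E[:3,:3].T@np.linalg.inv(K)@np.array([*uv,1.]); o=-E[:3,:3].T@E[:3,3]; return o,d/np.linalg.norm(d)
def atz(K,E,uv,z):
    o,d=ray(K,E,uv); return o+d*(z-o[2])/d[2]
def tri(obs):
    A=np.zeros((3,3));b=np.zeros(3)
    for K,E,uv in obs:
        o,d=ray(K,E,uv);M=np.eye(3)-np.outer(d,d);A+=M;b+=M@o
    p=np.linalg.solve(A,b); return p,[proj(K,E,p)[0]-uv for K,E,uv in obs]
E
python3 - <<'E'
from h import *
import pickle
d={n:cap(n) for n in("scene","top","wrist")}
pickle.dump(d,open("d0.pkl","wb"))
for n in d: cv2.imwrite(f"pics/{n}0.png",cv2.resize(d[n][0],(800,600),interpolation=cv2.INTER_CUBIC)); print(n,d[n][2],d[n][1][0])
print(read_state())
E
```

```text
scene [[-0.1464  0.9891  0.0137  0.0271]
 [ 0.8356  0.1311 -0.5335 -0.488 ]
 [-0.5295 -0.0667 -0.8457  1.4709]
 [ 0.      0.      0.      1.    ]] [406.1636   0.     258.4093]
top [[ 0.0216 -0.9997 -0.0064  0.0461]
 [-0.999  -0.0214 -0.0402  0.6169]
 [ 0.04    0.0073 -0.9992  1.1226]
 [ 0.      0.      0.      1.    ]] [413.9267   0.     261.7383]
wrist [[ 0.3253  0.9456 -0.0016 -0.6229]
 [ 0.901  -0.3094  0.304  -0.0367]
 [ 0.287  -0.1003 -0.9527  0.392 ]
 [ 0.      0.      0.      1.    ]] [302.8434   0.     253.8862]
{'time_s': 0.15, 'joint_positions': array([ 60.8216,  30.2668,  82.1393,  -0.0003,  67.6897, -10.2264]), 'qvel': array([-0.0157, -0.2382, -0.0995, -0.0345,  0.0881,  0.0733]), 'tau': array([  0.0001, -44.0432, -17.6842,   0.0633,   0.0552,  -0.0001]), 'position': array([0.2027, 0.5906, 0.2218]), 'tcp_rot': array([[-0.9458,  0.3248, -0.0008],
       [ 0.3248,  0.9458, -0.0015],
       [ 0.0003, -0.0016, -1.    ]]), 'force': array([0.1859, 0.4161, 0.8061]), 'moment': array([-0.0469,  0.0298,  0.0234]), 'grasp_force': 0.0, 'opening': 0.999063549178951}
```

View pics/scene0.png

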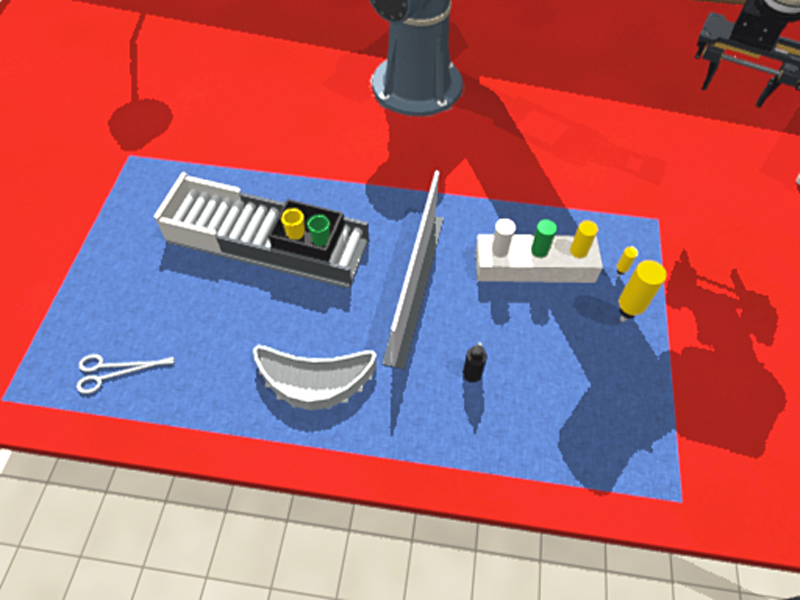

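View pics/top0.png

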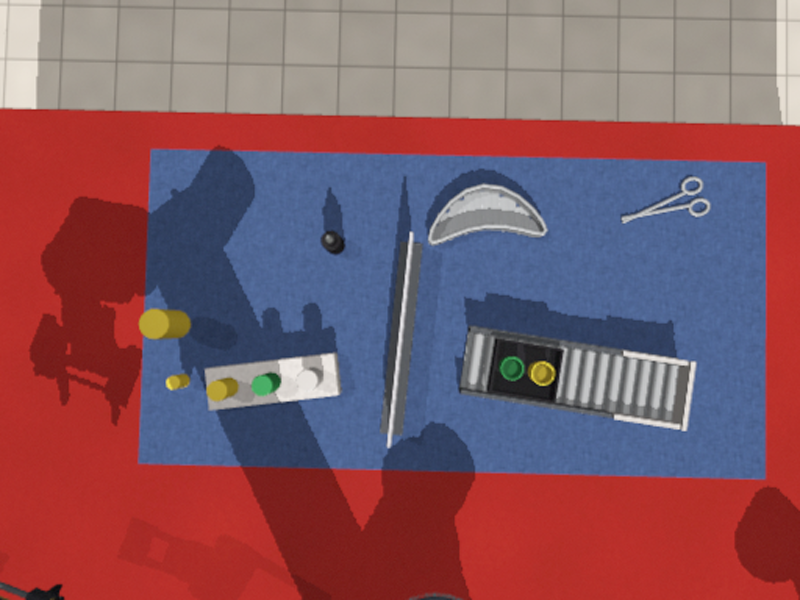

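The scene view shows the tray near (308,228), its track from (160,215) to (365,255), the guard at (415,270), and the rack at (540,258).

There are three yellow bottles (scene pixels):
- In the rack at (585,240).
- A small one on the table at (627,260).
- A large one on the table at (642,290).

The one in the rack fits, since it stands nozzle-down in a hole and matches the 34 mm bottles beside it. I'll confirm that in a crop and measure it.

```bash
python3 - <<'E'
import pickle,cv2,numpy as np
d=pickle.load(open("d0.pkl","rb"))
s,t=d["scene"][0],d["top"][0]
# scene rack crop: cols 295-435, rows 130-210 ; top rack crop cols 80-230 rows 195-270
def c(im,x0,y0,w,h,W,H): return cv2.resize(im[y0:y0+h,x0:x0+w],(W,H),interpolation=cv2.INTER_CUBIC)
a=c(s,300,130,133,50*2,400,300); b=c(t,85,190,133,100,400,300)
e=c(s,95,100,150,100,400,267) ; f=c(t,290,200,160,80,400,200)
m=np.zeros((600,800,3),np.uint8); m[:300,:400]=a;m[:300,400:]=b;m[300:567,:400]=e;m[300:500,400:]=f
cv2.imwrite("pics/crop1.png",m)
E
```

```text
(no output)
```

View pics/crop1.png

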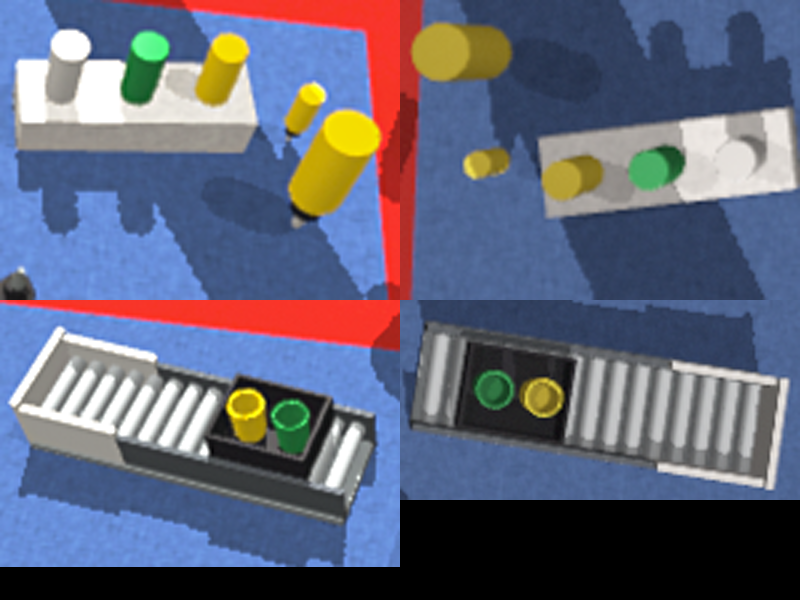

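View pics/wrist0.png

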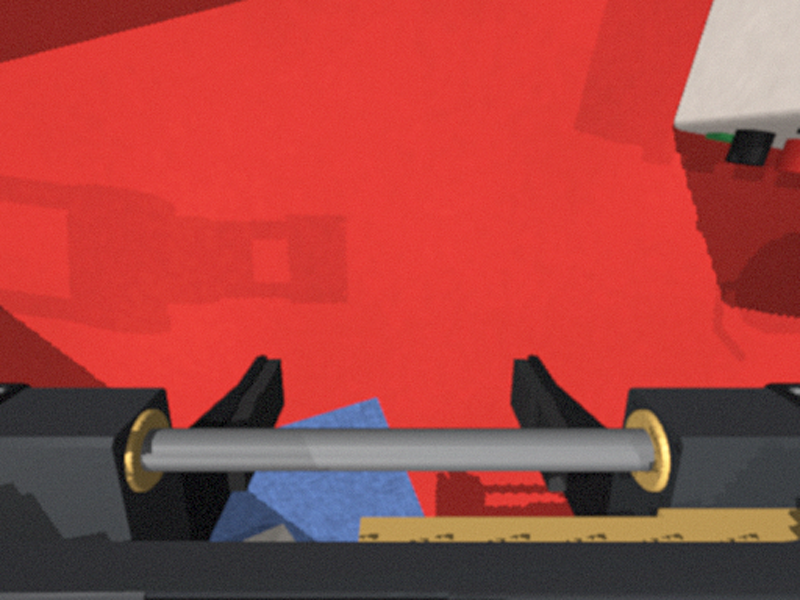

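The crop confirms it: the rack's yellow bottle at scene (585,240) / top (222,390) has the same body size as its green and white neighbours. The loose ones are clearly smaller and larger. Next I'll fit poses from both views.

```bash
cat > fit.py <<'E'
from h import *
import pickle
from scipy.optimize import least_squares
d=pickle.load(open("d0.pkl","rb")); S=d["scene"];T=d["top"]
def m(v,s,x0,y0,l): return [(v,[x0+(X+.5)/s-.5,y0+(Y+.5)/s-.5],p) for (X,Y),p in l]
def rect(obs,x0):
    def f(q,full=False):
        c,s=np.cos(q[2]),np.sin(q[2]); r=[]
        for (im,K,E),uv,p in obs:
            P=[q[0]+c*p[0]-s*p[1],q[1]+s*p[0]+c*p[1],p[2]]; r.append(proj(K,E,P)[0]-uv)
        return np.concatenate(r)
    o=least_squares(f,x0,loss='soft_l1'); print(o.x[:2],np.degrees(o.x[2]),'\n',f(o.x).reshape(-1,2).T); return o.x
hx,hy=.035,.11
print("rack");rect(m(S,3.0075,300,130,[((18,122),(hx,-hy,.05)),((257,121),(hx,hy,.05)),((16,62),(-hx,-hy,.05)),((238,68),(-hx,hy,.05))])+
 m(T,3.0075,85,190,[((140,137),(hx,hy,.05)),((393,108),(hx,-hy,.05)),((147,217),(-hx,hy,.05))]),[.5,.3,0])
a=.06
print("station");rect(m(S,2.667,95,100,[((62,28),(-a,-.185,.075)),((12,102),(a,-.185,.075)),((376,112),(-a,.185,.057)),((348,192),(a,.185,.057))])+
 m(T,2.5,290,200,[((388,79),(a,-.185,.075)),((374,188),(-a,-.185,.075)),((25,23),(a,.185,.057)),((11,128),(-a,.185,.057))]),[.5,-.25,0])
b=(.045,.055)
print("tray");rect(m(S,2.667,95,100,[((237,76),(-b[0],-b[1],.085)),((331,98),(-b[0],b[1],.085)),((210,140),(b[0],-b[1],.085)),((302,162),(b[0],b[1],.085))])+
 m(T,2.5,290,200,[((68,31),(b[0],b[1],.085)),((176,48),(b[0],-b[1],.085)),((58,128),(-b[0],b[1],.085)),((166,142),(-b[0],-b[1],.085))]),[.5,-.25,0])
# guard top: full image px (800/512 scale)
k=800/512
print("guard");rect(m(S,k,0,0,[((436,173),(-.17,0,.13)),((393,364),(.17,0,.13))])+m(T,k,0,0,[((411,233),(.17,0,.13)),((390,446),(-.17,0,.13))]),[.5,.05,0])
# cylinders by hull-centroid
def mask(im,kind):
    h=cv2.cvtColor(im,cv2.COLOR_BGR2HSV); lo,hi={'y':((20,140,90),(35,255,255)),'g':((45,100,50),(85,255,255))}[kind]
    return cv2.inRange(h,lo,hi)
def cyl(kind,x0,r,z0,z1,near):
    th=np.linspace(0,2*np.pi,60); obs=[]
    pts=lambda x,y:np.array([[x+r*np.cos(t),y+r*np.sin(t),z] for z in(z0,z1) for t in th])
    def cen(K,E,x,y):
        h=cv2.convexHull(proj(K,E,pts(x,y)).astype(np.float32)); M=cv2.moments(h); return np.array([M['m10'],M['m01']])/M['m00'],M['m00']
    for im,K,E in(S,T):
        n,l,st,ce=cv2.connectedComponentsWithStats(mask(im,kind)); c,A=cen(K,E,*x0)
        i=1+np.argmin(np.linalg.norm(ce[1:]-c,axis=1)+1e3*(st[1:,4]<30)); obs.append((K,E,ce[i])); print(kind,ce[i],'area',st[i,4],'model',A)
    for k in obs: pass
    f=lambda q:np.concatenate([cen(K,E,*q)[0]-c for K,E,c in obs])
    o=least_squares(f,x0,diff_step=1e-4); print(o.x,f(o.x))
print("bottles");cyl('y',[.5,.37],.017,.05,.12,0);cyl('g',[.5,.3],.017,.05,.12,0)
print("cups");cyl('y',[.54,-.22],.019,.06,.095,0);cyl('g',[.54,-.17],.019,.06,.095,0)
E
python3 fit.py
```

```text
rack
[0.476  0.2879] 7.9924230890798365 
 [[ 0.1061 -1.0264 -0.553   1.4824  0.0851 -1.4948  0.5367]
 [-0.1594  1.2687 -0.0879 -0.9938  0.0827 -0.0535 -0.0922]]
station
[ 0.4928 -0.2189] -7.420021665637188 
 [[-0.4086 -0.7381 -0.0914 -2.7281 -1.7796 -2.4327  0.5895 -0.546 ]
 [-1.1841  1.0619 -1.4651  1.1825 -1.3058  1.4962 -0.5287  2.8143]]
tray
[ 0.5104 -0.1331] -6.500715031582447 
 [[-1.5564 -0.3151 -3.0076  0.3763  0.0202 -0.4771 -0.548  -0.909 ]
 [-0.1595 -0.4292 -0.0844  0.2839  2.3678  1.3732 -1.4313 -1.1637]]
guard
[0.5562 0.0725] -4.232941483157901 
 [[ -0.5617  -0.5029  -0.699   -0.5579]
 [ -0.9811 -20.6924  -2.1813  -0.3481]]
bottles
y [373.0618 152.6139] area 259 model 308.13412875006907
y [141.9187 248.4689] area 209 model 250.77553465915844
[0.4647 0.3614] [-0.1801  0.241  -0.1434  0.1687]
g [347.5556 151.3525] area 261 model 298.8564792505931
g [169.6373 245.3938] area 193 model 227.9044863237068
[0.4732 0.2909] [-0.281   0.7326 -0.1874  0.5296]
cups
y [187.437  142.3543] area 254 model 227.51116790773813
y [346.3134 238.3871] area 217 model 223.31234235013835
[ 0.5019 -0.159 ] [-0.625  -0.3135 -0.5869 -0.0921]
g [203.7375 146.0458] area 240 model 226.02959185047075
g [327.2322 235.1611] area 211 model 213.7385103662964
[ 0.5086 -0.1102] [-0.5398 -0.0096 -0.4858  0.0926]
```

```bash
cat >> h.py <<'E'
from scipy.spatial.transform import Rotation as Ro
def down(a):
    a=np.radians(a);y=np.array([np.cos(a),np.sin(a),0]);z=np.array([0,0,-1.]);return np.stack([np.cross(y,z),y,z],1)
def row(p,a,cur=None):
    s=read_state();R=np.array(s["tcp_rot"]);P=np.array(s["position"])
    if cur is not None: P,R=np.array(cur[0]),down(cur[1])
    rv=np.degrees(Ro.from_matrix(R.T@down(a)).as_rotvec())/5
    print("row",np.round(np.r_[rv,R.T@(np.array(p)-P)/.03],3))
E
python3 - <<'E'
from h import *
row([.517,-.045,.22],-7.5)
print(optics.capture("wrist")["T_tool_cam"])
E
```

```text
row [ -0.018   0.01   15.71  -16.791 -16.636   0.082]
[[-0.0005 -0.9526 -0.3044  0.0838]
 [ 1.     -0.0006  0.0002 -0.0011]
 [-0.0004 -0.3044  0.9526 -0.1619]
 [ 0.      0.      0.      1.    ]]
```

Emit:
{"method": "send_rows", "body": {"commands": [[0,0,1.5,-1.6,-1.6,0,0],[0,0,3,-3.2,-3.2,0,0],[0,0,4,-4.2,-4.2,0,0],[0,0,5,-5.3,-5.3,0,0],[0,0,6,-6.4,-6.3,0,0],[0,0,7,-7.5,-7.4,0,0],[0,0,8,-8.5,-8.4,0,0],[0,0,9,-9.6,-9.5,0,0],[0,0,10,-10.7,-10.6,0,0],[0,0,11,-11.7,-11.6,0,0],[0,0,12,-12.8,-12.7,0,0],[0,0,13,-13.9,-13.8,0,0],[0,0,14,-15,-14.8,0,0],[0,0,15,-16,-15.9,0,0],[0,0,15.7,-16.8,-16.6,0,0],[0,0,15.7,-16.8,-16.6,0,0],[0,0,15.7,-16.8,-16.6,0,0],[0,0,15.7,-16.8,-16.6,0,0]]}}

```text
time_s: 1.7
position: [0.5231, -0.0509, 0.223]
tcp_rot: [[0.136, 0.991, 0.007], [0.991, -0.136, -0.005], [-0.004, 0.007, -1.0]]
force: [0.7, -0.2, 0.6]
opening: 0.006
grasp_force: 0.0
```

```bash
python3 - <<'E'
from h import *
import pickle
w=cap("wrist"); pickle.dump(w,open("w1.pkl","wb")); s=read_state(); print(s["position"],s["tcp_rot"],s["time_s"],s["opening"],s["force"])
im=cv2.resize(w[0],(800,600),interpolation=cv2.INTER_CUBIC)
cv2.imwrite("pics/w1.png",im)
E
```

```text
[ 0.5203 -0.0476  0.2226] [[ 0.1352  0.9908  0.0026]
 [ 0.9908 -0.1352 -0.0014]
 [-0.001   0.0028 -1.    ]] 1.75 0.006422301148764375 [-0.429   0.5339  0.5525]
```

View pics/w1.png

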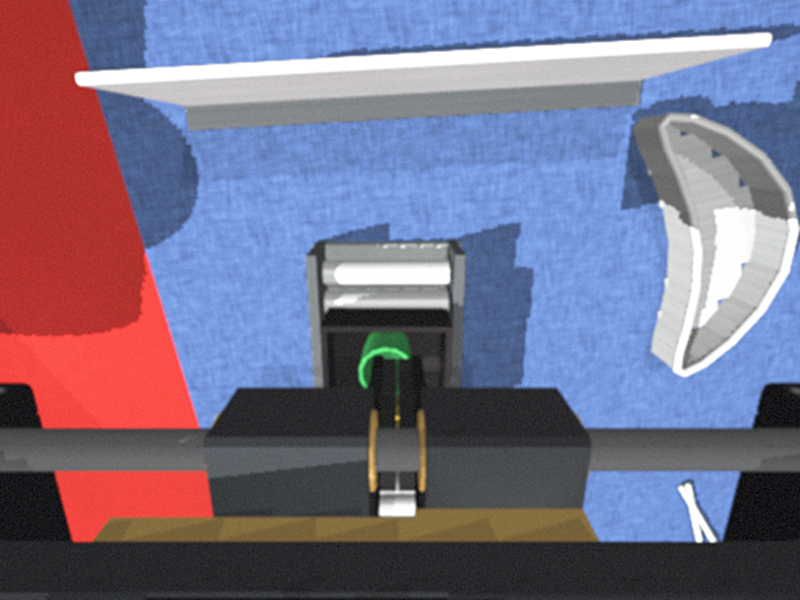

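The wrist view shows:
- guard top edge from (80,78) to (770,40)
- tray +y wall top edge from (325,315) to (453,314)
- track end corners at (310,243) and (463,243)
- green cup at (385,360)

The fingers are above the tray, so I need to back off before descending.

```bash
python3 - <<'E'
from h import *
import pickle
im,K,E=pickle.load(open("w1.pkl","rb")); k=800/512
f=lambda X,Y,z:print((X,Y),atz(K,E,((X+.5)/k-.5,(Y+.5)/k-.5),z))
for a in [(80,78,.13),(770,40,.13),(327,312,.085),(452,312,.085),(309,245,.057),(464,245,.057),(187,127,0.0),(640,105,0.0)]: f(*a)
row([.519,-.038,.13],-7.6); row([.519,-.038,.064],-7.6)
E
```

```text
(80, 78) [0.3862 0.0849 0.13  ]
(770, 40) [0.7203 0.0561 0.13  ]
(327, 312) [ 0.4748 -0.066   0.085 ]
(452, 312) [ 0.5579 -0.0776  0.085 ]
(309, 245) [ 0.4659 -0.0244  0.057 ]
(464, 245) [ 0.5735 -0.0394  0.057 ]
(187, 127) [0.3797 0.0679 0.    ]
(640, 105) [0.7224 0.0367 0.    ]
row [ 0.032  0.011 -0.034  0.314 -0.096  3.085]
row [ 0.032  0.011 -0.034  0.316 -0.102  5.285]
```

Emit:
{"method": "send_rows", "body": {"commands": [[0,0,0,0.15,-0.05,0.8,0],[0,0,0,0.3,-0.1,1.6,0],[0,0,0,0.3,-0.1,2.4,0],[0,0,0,0.3,-0.1,3.2,0],[0,0,0,0.3,-0.1,4,0],[0,0,0,0.3,-0.1,4.7,0],[0,0,0,0.3,-0.1,5.2,0],[0,0,0,0.3,-0.1,5.2,0],[0,0,0,0.3,-0.1,5.2,0]]}}

```text
time_s: 2.5
position: [0.5149, -0.0332, 0.0661]
tcp_rot: [[0.129, 0.992, -0.003], [0.992, -0.129, 0.001], [0.001, -0.003, -1.0]]
force: [-0.6, -0.2, -0.6]
opening: 0.007
grasp_force: 0.0
```

```bash
python3 - <<'E'
from h import *
s=read_state(); print(s["position"],s["tcp_rot"],s["force"],s["moment"])
u=np.array([-.1306,-.9914])
home=np.array([.4767,-.3429]); e=home-u*(.055+.0095); print("end tcp",e)
row([*(e),.064],-7.5)
E
```

```text
[ 0.5149 -0.0332  0.0661] [[ 0.1287  0.9917 -0.0027]
 [ 0.9917 -0.1287  0.0009]
 [ 0.0005 -0.0028 -1.    ]] [-0.5568 -0.235  -0.5515] [-0.0981  0.0607 -0.0007]
end tcp [ 0.4851 -0.279 ]
row [-0.032 -0.006  0.021 -8.253  0.069  0.064]
```

Emit:
{"method": "send_rows", "body": {"commands": [[0,0,0,-0.1,0,0,0],[0,0,0,-0.25,0,0,0],[0,0,0,-0.4,0,0,0],[0,0,0,-0.55,0,0,0],[0,0,0,-0.7,0,0,0],[0,0,0,-0.85,0,0,0],[0,0,0,-1.0,0,0,0],[0,0,0,-1.2,0,0,0],[0,0,0,-1.4,0,0,0],[0,0,0,-1.6,0,0,0],[0,0,0,-1.85,0,0,0],[0,0,0,-2.1,0,0,0],[0,0,0,-2.35,0,0,0],[0,0,0,-2.6,0,0,0],[0,0,0,-2.85,0,0,0],[0,0,0,-3.1,0,0,0],[0,0,0,-3.35,0,0,0],[0,0,0,-3.6,0,0,0],[0,0,0,-3.85,0,0,0],[0,0,0,-4.1,0,0,0]]}}

```text
time_s: 4.17
position: [0.4998, -0.1569, 0.0665]
tcp_rot: [[0.13, 0.992, -0.0], [0.992, -0.13, 0.0], [0.0, -0.0, -1.0]]
force: [-0.3, 0.4, 0.3]
opening: 0.006
grasp_force: 0.5
```

Emit:
{"method": "send_rows", "body": {"commands": [[0,0,0,-0.25,0,0,0],[0,0,0,-0.5,0,0,0],[0,0,0,-0.75,0,0,0],[0,0,0,-1.0,0,0,0],[0,0,0,-1.25,0,0,0],[0,0,0,-1.5,0,0,0],[0,0,0,-1.7,0,0,0],[0,0,0,-1.9,0,0,0],[0,0,0,-2.1,0,0,0],[0,0,0,-2.25,0,0,0],[0,0,0,-2.4,0,0,0],[0,0,0,-2.55,0,0,0],[0,0,0,-2.7,0,0,0],[0,0,0,-2.8,0,0,0],[0,0,0,-2.9,0,0,0],[0,0,0,-3.0,0,0,0],[0,0,0,-3.1,0,0,0],[0,0,0,-3.2,0,0,0],[0,0,0,-3.3,0,0,0],[0,0,0,-3.4,0,0,0]]}}

```text
time_s: 5.83
position: [0.4869, -0.2576, 0.0666]
tcp_rot: [[0.13, 0.992, 0.0], [0.992, -0.13, -0.0], [-0.0, 0.0, -1.0]]
force: [-0.7, 1.4, 0.4]
opening: 0.002
grasp_force: 0.4
```

Emit:
{"method": "send_rows", "body": {"commands": [[0,0,0,-0.08,0,0,0],[0,0,0,-0.16,0,0,0],[0,0,0,-0.24,0,0,0],[0,0,0,-0.32,0,0,0],[0,0,0,-0.4,0,0,0],[0,0,0,-0.46,0,0,0],[0,0,0,-0.5,0,0,0],[0,0,0,-0.5,0,0,0]]}}

```text
time_s: 6.5
position: [0.4849, -0.2726, 0.0666]
tcp_rot: [[0.13, 0.992, 0.0], [0.992, -0.13, -0.0], [-0.0, 0.0, -1.0]]
force: [0.0, -0.4, -0.2]
opening: 0.007
grasp_force: 0.0
```

```bash
python3 - <<'E'
from h import *
import pickle
d={n:cap(n) for n in("scene","top")}; pickle.dump(d,open("d1.pkl","wb"))
def c(im,x0,y0,w,h,W,H): return cv2.resize(im[y0:y0+h,x0:x0+w],(W,H),interpolation=cv2.INTER_CUBIC)
m=np.zeros((600,800,3),np.uint8); m[:300,:]=c(d["scene"][0],95,105,160,60,800,300);m[300:]=c(d["top"][0],290,205,160,60,800,300)
cv2.imwrite("pics/c2.png",m); print(read_state()["force"],read_state()["position"])
E
```

```text
[ 0.1247 -0.3701  0.1544] [ 0.4848 -0.2723  0.0665]
```

View pics/c2.png

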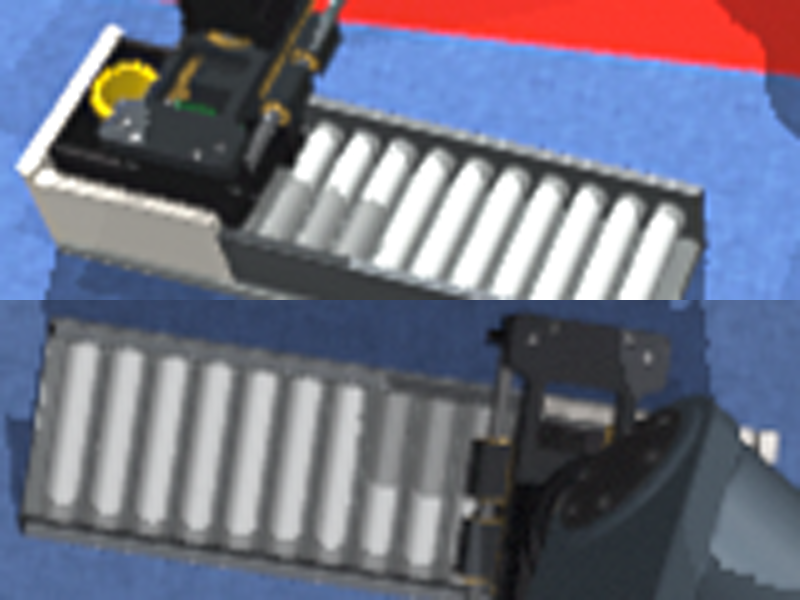

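The tray is near or at the stop, with the yellow cup at (125,88) beside it, and the fingers have lost contact with it. I'll keep easing forward until force builds.

Emit:
{"method": "send_rows", "body": {"commands": [[0,0,0,-0.06,0,0,0],[0,0,0,-0.12,0,0,0],[0,0,0,-0.18,0,0,0],[0,0,0,-0.24,0,0,0],[0,0,0,-0.3,0,0,0],[0,0,0,-0.3,0,0,0]]}}

```text
time_s: 7.1
position: [0.4831, -0.2798, 0.0665]
tcp_rot: [[0.131, 0.991, -0.002], [0.991, -0.131, 0.003], [0.003, -0.002, -1.0]]
force: [0.3, 4.9, 2.0]
opening: 0.004
grasp_force: 2.2
```

Emit:
{"method": "send_rows", "body": {"commands": [[0,0,0,-0.03,0,0,0],[0,0,0,-0.06,0,0,0],[0,0,0,-0.06,0,0,0],[0,0,0,-0.06,0,0,0]]}}

```text
time_s: 7.43
position: [0.4825, -0.2799, 0.0665]
tcp_rot: [[0.131, 0.991, -0.003], [0.991, -0.131, 0.005], [0.005, -0.003, -1.0]]
force: [1.3, 7.9, 3.8]
opening: 0.004
grasp_force: 4.0
```

Emit:
{"method": "send_rows", "body": {"commands": [[0,0,0,0.05,0,0,0],[0,0,0,0.15,0,0,0],[0,0,0,0.35,0,0,0],[0,0,0,0.6,0,0,0],[0,0,0,0.9,0,0,0],[0,0,0,1.2,0,-0.5,0],[0,0,0,1.2,0,-1.2,0],[0,0,0,1.2,0,-2.2,0],[0,0,0,1.2,0,-3.2,0],[0,0,0,1.2,0,-4.2,0],[0,0,0,1.2,0,-5.2,0],[0,0,0,1.2,0,-6,0],[0,0,0,1.2,0,-6.5,0],[0,0,0,1.2,0,-6.8,0],[0,0,0,1.2,0,-6.8,0]]}}

```text
time_s: 8.68
position: [0.4892, -0.2474, 0.2726]
tcp_rot: [[0.129, 0.992, 0.004], [0.992, -0.129, -0.003], [-0.002, 0.004, -1.0]]
force: [-0.1, -0.2, 0.3]
opening: 0.006
grasp_force: 0.0
```

```bash
python3 - <<'E'
from h import *
import pickle
s=read_state();print(s["position"],s["force"])
d=pickle.load(open("d0.pkl","rb")); im,K,E=d["scene"]
print("big tip",atz(K,E,(300+297/3.0075,130+225/3.0075),0.0))
row([.46,.27,.26],8)
row([.46,.32,.26],8)
E
```

```text
[ 0.4892 -0.2474  0.2726] [-0.1283 -0.2328  0.2546]
big tip [0.5681 0.4549 0.    ]
row [ 0.04   0.033 -3.084 16.979 -3.194  0.366]
row [ 0.04   0.033 -3.084 18.632 -3.409  0.361]
```

Emit:
{"method": "send_rows", "body": {"commands": [[0,0,-0.1,1,-0.1,0,0],[0,0,-0.2,2,-0.3,0,0.3],[0,0,-0.3,3.2,-0.5,0,0.5],[0,0,-0.4,4.5,-0.8,0,0.75],[0,0,-0.5,5.8,-1,0,0.75],[0,0,-0.7,7.1,-1.3,0,0.75],[0,0,-0.8,8.4,-1.6,0,0.75],[0,0,-0.9,9.7,-1.8,0,0.75],[0,0,-1,11,-2,0,0.75],[0,0,-1.1,12.3,-2.3,0,0.75],[0,0,-1.2,13.5,-2.6,0,0.75],[0,0,-1.3,14.7,-2.8,0,0.75],[0,0,-1.4,15.7,-3,0.2,0.75],[0,0,-1.5,16.5,-3.1,0.3,0.75],[0,0,-1.5,17,-3.2,0.35,0.75],[0,0,-1.5,17,-3.2,0.35,0.75],[0,0,-1.5,17,-3.2,0.35,0.75],[0,0,-1.5,17,-3.2,0.35,0.75]]}}

```text
time_s: 10.18
position: [0.4585, 0.2702, 0.259]
tcp_rot: [[-0.001, 1.0, -0.002], [1.0, 0.001, -0.001], [-0.001, -0.002, -1.0]]
force: [-0.4, -0.6, 0.1]
opening: 0.754
grasp_force: 0.0
```

```bash
python3 - <<'E'
from h import *
import pickle
d={n:cap(n) for n in("wrist","scene","top")}; pickle.dump(d,open("d2.pkl","wb"))
s=read_state();print(s["position"],s["tcp_rot"][:,1],s["force"],s["qvel"])
cv2.imwrite("pics/w2.png",cv2.resize(d["wrist"][0],(800,600),interpolation=cv2.INTER_CUBIC))
E
```

```text
[0.4593 0.2698 0.2599] [ 1.     -0.0007 -0.0004] [-0.1273  1.0086 -0.4318] [-0.1618 -0.2608 -0.2882  0.0687 -0.0209 -0.0131]
```

View pics/w2.png

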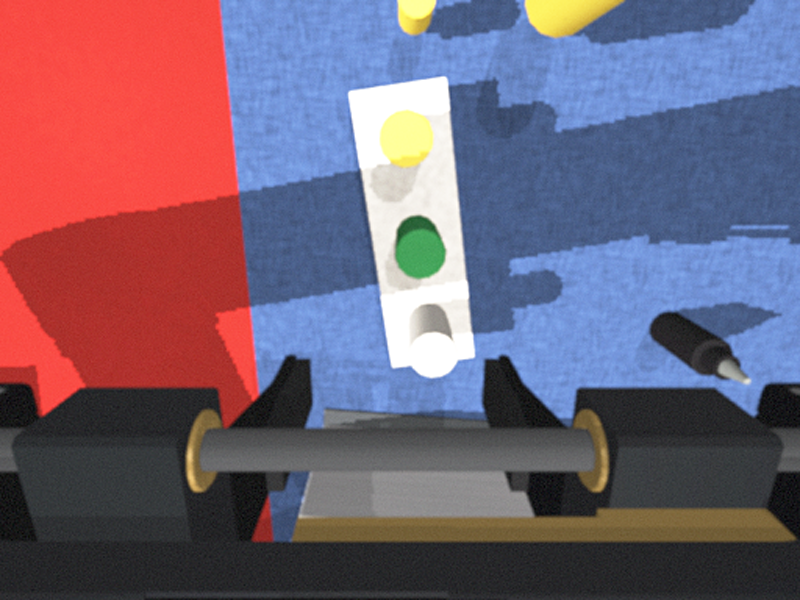

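Emit:
{"method": "send_rows", "body": {"commands": [[0,0,0,0.5,0,0,0.75],[0,0,0,1,0,0,0.75],[0,0,0,1.3,0,0,0.75],[0,0,0,1.5,0,0,0.75],[0,0,0,1.5,0,0,0.75],[0,0,0,1.5,0,0,0.75],[0,0,0,1.5,0,0,0.75]]}}

```text
time_s: 10.92
position: [0.459, 0.3153, 0.26]
tcp_rot: [[-0.001, 1.0, -0.0], [1.0, 0.001, -0.001], [-0.001, -0.0, -1.0]]
force: [0.1, 0.6, 1.2]
opening: 0.749
grasp_force: 0.0
```

The wrist view shows the yellow bottle in the rack at (406,138), green at (420,247) and white at (433,350). The loose small and big yellow bottles are at (415,15) and (570,15), well clear. Next I'll fit the bottle from two wrist places and check the tray is home.

```bash
cat > fit2.py <<'E'
from h import *
import pickle,sys
from scipy.optimize import least_squares
th=np.linspace(0,2*np.pi,60)
def ymask(im): return cv2.inRange(cv2.cvtColor(im,cv2.COLOR_BGR2HSV),(20,90,90),(35,255,255))
def cen(K,E,x,y,r,z0,z1):
    P=np.array([[x+r*np.cos(t),y+r*np.sin(t),z] for z in(z0,z1) for t in th]); M=cv2.moments(cv2.convexHull(proj(K,E,P).astype(np.float32))); return np.array([M['m10'],M['m01']])/M['m00'],M['m00']
def find(v,x0,r,z0,z1):
    im,K,E=v; n,l,st,ce=cv2.connectedComponentsWithStats(ymask(im)); c,A=cen(K,E,*x0,r,z0,z1)
    i=1+np.argmin(np.linalg.norm(ce[1:]-c,axis=1)+1e3*(st[1:,4]<30)); return ce[i],st[i,4],A
E
python3 - <<'E'
from fit2 import *
w=cap("wrist"); d=pickle.load(open("d2.pkl","rb")); s=read_state(); print(s["position"])
V=[d["wrist"],w]; x0=[.465,.361]
C=[find(v,x0,.017,.05,.12) for v in V]; print(C)
f=lambda q:np.concatenate([cen(v[1],v[2],q[0],q[1],.017,q[2]-.07,q[2])[0]-c[0] for v,c in zip(V,C)])
o=least_squares(f,[*x0,.12],diff_step=1e-4);print("free z",o.x,f(o.x))
g=lambda q:f([*q,.12]); o=least_squares(g,x0,diff_step=1e-4);print("z fixed",o.x,g(o.x))
# top face circle radius fit in image1
V=[d["scene"],d["top"]];x0=[.473,-.368]
C=[find(v,x0,.019,.06,.095) for v in V]; print(C)
f=lambda q:np.concatenate([cen(v[1],v[2],*q,.019,.06,.095)[0]-c[0] for v,c in zip(V,C)])
o=least_squares(f,x0,diff_step=1e-4);print("ycup",o.x,f(o.x))
def c(im,x0,y0,w,h,W,H): return cv2.resize(im[y0:y0+h,x0:x0+w],(W,H),interpolation=cv2.INTER_CUBIC)
m=np.zeros((600,800,3),np.uint8); m[:300,:]=c(d["scene"][0],95,105,120,45,800,300);m[300:]=c(d["top"][0],350,215,120,45,800,300)
m2=np.vstack([m[:300,:],m[300:]]);cv2.imwrite("pics/c3.png",m2)
row([.464,.361,.066],0)
E
```

```text
[0.4591 0.3153 0.26  ]
[(array([259.8461,  88.3811]), np.int32(942), 1091.0469165926334), (array([258.161 , 134.7511]), np.int32(944), 1036.0175627898425)]
free z [0.4636 0.3589 0.1188] [-0.1939 -0.0022  0.2128  0.0032]
z fixed [0.4636 0.359 ] [-0.1924 -0.0865  0.2117  0.105 ]
[(array([119.0502, 126.1004]), np.int32(259), 220.32525361911394), (array([428.4253, 251.4981]), np.int32(261), 255.68722226750106)]
ycup [ 0.4733 -0.3694] [-0.7172 -0.6286 -0.6724 -0.2128]
row [-0.003  0.006  0.004  1.528  0.166  6.466]
```

View pics/c3.png

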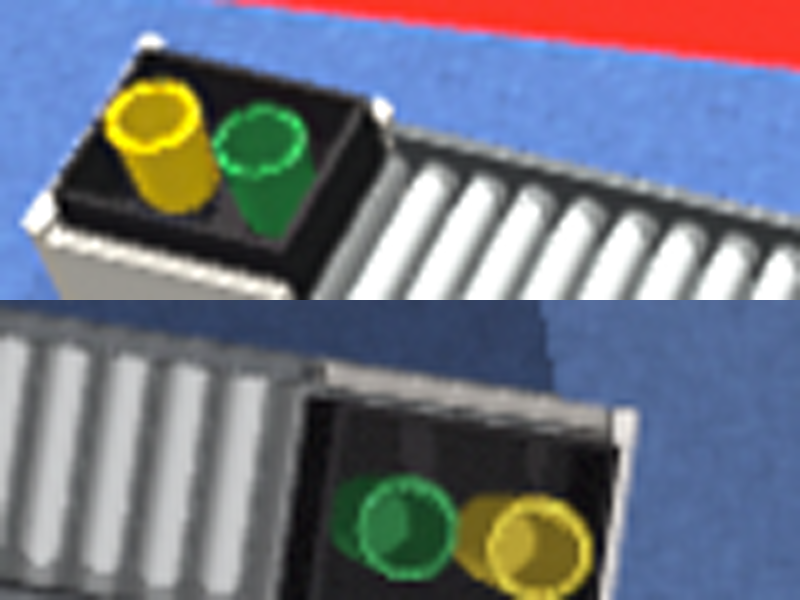

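The tray is seated: its -y wall lies against the white stop in both crops. The bottle is at (0.4636, 0.359) with its top at 0.119. I'll go above it, then down.

Emit:
{"method": "send_rows", "body": {"commands": [[0,0,0,0.5,0.05,0,0.75],[0,0,0,1,0.1,0.2,0.75],[0,0,0,1.46,0.15,0.5,0.75],[0,0,0,1.46,0.15,1.2,0.75],[0,0,0,1.46,0.15,2,0.75],[0,0,0,1.46,0.15,2.8,0.75],[0,0,0,1.46,0.15,3.6,0.75],[0,0,0,1.46,0.15,4.4,0.75],[0,0,0,1.46,0.15,5.1,0.75],[0,0,0,1.46,0.15,5.7,0.75],[0,0,0,1.46,0.15,6.2,0.75],[0,0,0,1.46,0.15,6.45,0.75],[0,0,0,1.46,0.15,6.45,0.75],[0,0,0,1.46,0.15,6.45,0.75],[0,0,0,1.46,0.15,6.45,0.75]]}}

```text
time_s: 12.22
position: [0.4642, 0.3604, 0.0671]
tcp_rot: [[-0.001, 1.0, 0.001], [1.0, 0.001, 0.001], [0.001, 0.001, -1.0]]
force: [-0.1, -0.2, 0.4]
opening: 0.752
grasp_force: 0.0
```

Emit:
{"method": "send_rows", "body": {"commands": [[0,0,0,0,0,0,0.6],[0,0,0,0,0,0,0.5],[0,0,0,0,0,0,0.42],[0,0,0,0,0,0,0.38],[0,0,0,0,0,0,0.34],[0,0,0,0,0,0,0.3],[0,0,0,0,0,0,0.25],[0,0,0,0,0,0,0.25],[0,0,0,0,0,0,0.25],[0,0,0,0,0,0,0.25]]}}

```text
time_s: 13.05
position: [0.4637, 0.3597, 0.0668]
tcp_rot: [[-0.001, 1.0, 0.0], [1.0, 0.001, 0.0], [0.0, 0.0, -1.0]]
force: [-0.8, -0.6, 2.5]
opening: 0.386
grasp_force: 30.0
```

Emit:
{"method": "send_rows", "body": {"commands": [[0,0,0,0,0,-0.2,0.25],[0,0,0,0,0,-0.5,0.25],[0,0,0,0,0,-0.9,0.25],[0,0,0,0,0,-1.4,0.25],[0,0,0,0,0,-2,0.25],[0,0,0,0,0,-2.7,0.25],[0,0,0,0,0,-3.4,0.25],[0,0,0,0,0,-4.1,0.25],[0,0,0,0,0,-4.8,0.25],[0,0,0,0,0,-5.5,0.25],[0,0,0,0,0,-6.1,0.25],[0,0,0,0,0,-6.5,0.25],[0,0,0,0,0,-6.8,0.25],[0,0,0,0,0,-6.8,0.25],[0,0,0,0,0,-6.8,0.25]]}}

```text
time_s: 14.3
position: [0.4635, 0.3597, 0.2711]
tcp_rot: [[-0.001, 1.0, 0.001], [1.0, 0.001, 0.0], [0.0, 0.001, -1.0]]
force: [-0.7, -0.5, -0.8]
opening: 0.39
grasp_force: 30.0
```

```bash
python3 - <<'E'
from h import *
import pickle
d={n:cap(n) for n in("scene","top","wrist")}; pickle.dump(d,open("d3.pkl","wb"))
s=read_state();print(s["position"],s["force"],s["opening"])
row([.472,-.26,.27],-7.5)
E
```

```text
[0.4629 0.3593 0.2694] [-0.0269 -0.3228 -1.0732] 0.38475512607040124
row [ -0.024   0.015   1.509 -20.643   0.288   0.004]
```

Emit:
{"method": "send_rows", "body": {"commands": [[0,0,0,-0.2,0,0,0.25],[0,0,0,-0.6,0,0,0.25],[0,0,0,-1.2,0,0,0.25],[0,0,0,-2,0,0,0.25],[0,0,0,-2.8,0,0,0.25],[0,0,0,-3.6,0,0,0.25],[0,0,0,-4.4,0,0,0.25],[0,0,0,-5.2,0,0,0.25],[0,0,0,-6,0,0,0.25],[0,0,0,-6.8,0,0,0.25],[0,0,0,-7.6,0,0,0.25],[0,0,0,-8.4,0,0,0.25],[0,0,0,-9.2,0,0,0.25],[0,0,0,-10,0,0,0.25],[0,0,0,-10.8,0,0,0.25],[0,0,0,-11.6,0,0,0.25],[0,0,0,-12.4,0,0,0.25],[0,0,0,-13.2,0,0,0.25],[0,0,0,-14,0,0,0.25],[0,0,0,-14.8,0,0,0.25]]}}

```text
time_s: 16.12
position: [0.4628, -0.086, 0.2702]
tcp_rot: [[-0.0, 1.0, -0.001], [1.0, 0.0, 0.0], [0.0, -0.001, -1.0]]
force: [0.8, 0.0, -1.0]
opening: 0.385
grasp_force: 30.0
```

Emit:
{"method": "send_rows", "body": {"commands": [[0,0,0,-0.8,0,0,0.25],[0,0,0,-1.6,0,0,0.25],[0,0,0,-2.4,0,0,0.25],[0,0,0,-3.2,0,0,0.25],[0,0,0,-4,0,0,0.25],[0,0,0,-4.8,0,0,0.25],[0,0,0,-5.6,0,0,0.25],[0,0,0,-6.4,0,0,0.25],[0,0,0,-7.2,0,0,0.25],[0,0,0,-8,0,0,0.25],[0,0,0,-8.8,0,0,0.25],[0,0,0,-9.6,0,0,0.25],[0,0,0,-10.4,0,0,0.25],[0,0,0,-11.1,0,0,0.25],[0,0,0,-11.7,0,0,0.25],[0,0,0,-12.1,0,0,0.25],[0,0,0,-12.3,0,0,0.25],[0,0,0,-12.3,0,0,0.25],[0,0,0,-12.3,0,0,0.25]]}}

```text
time_s: 17.7
position: [0.4638, -0.4526, 0.2702]
tcp_rot: [[-0.001, 1.0, -0.001], [1.0, 0.001, 0.002], [0.002, -0.001, -1.0]]
force: [0.6, 0.7, -0.9]
opening: 0.385
grasp_force: 30.0
```

```bash
python3 - <<'E'
from fit2 import *
d={n:cap(n) for n in("wrist","scene","top")}; pickle.dump(d,open("d4.pkl","wb"))
s=read_state();print(s["position"],s["tcp_rot"][:,1],s["force"],s["opening"],s["time_s"])
w=d["wrist"]; x0=[.472,-.369]
print(find(w,x0,.019,.06,.095))
cv2.imwrite("pics/w4.png",cv2.resize(w[0],(800,600),interpolation=cv2.INTER_CUBIC))
E
```

```text
[ 0.4643 -0.452   0.2706] [ 1.      0.0019 -0.0003] [ 0.1677  0.4307 -1.0908] 0.3840532722336756 17.85
(array([262.607 ,  97.1188]), np.int32(1178), 1057.6390981982113)
```

View pics/w4.png

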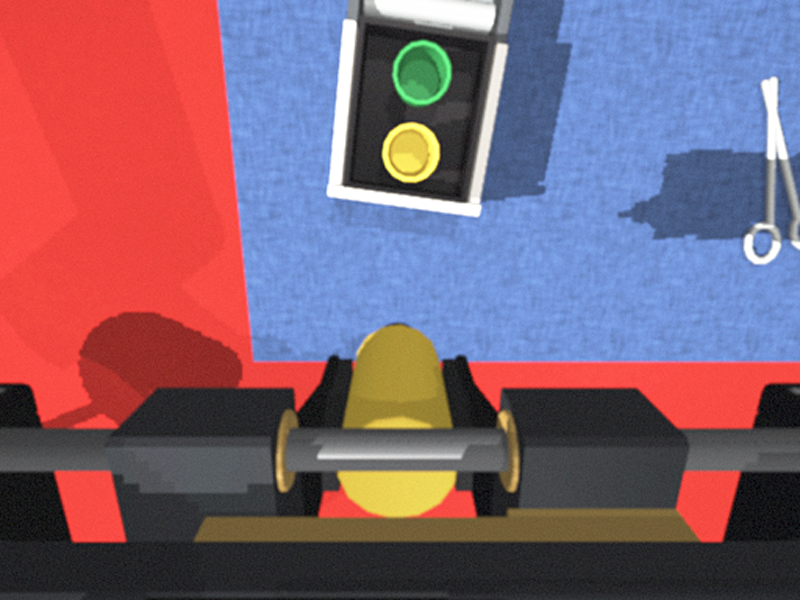

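The wrist view shows the tray square against the stop, the yellow cup rim centred at (411,153), and the bottle held upright in the fingers at (397,420).

```bash
python3 - <<'E'
from fit2 import *
d=pickle.load(open("d4.pkl","rb")); d2=pickle.load(open("d2.pkl","rb"))
x0=[.472,-.369]; A=(.019,.06,.095)
def solve(V,x0,A,free=False):
    C=[find(v,x0,*A) for v in V]
    f=lambda q:np.concatenate([cen(v[1],v[2],q[0],q[1],A[0],A[1]+(q[2] if free else 0),A[2]+(q[2] if free else 0))[0]-c[0] for v,c in zip(V,C)])
    o=least_squares(f,[*x0,0.] if free else x0,diff_step=1e-4,x_scale=.01); print(o.x,f(o.x),[c[1:] for c in C])
print("cup wrist");solve([d["wrist"]],x0,A)
print("cup top");solve([d2["top"]],x0,A);print("cup scene");solve([d2["scene"]],x0,A)
print("all free dz");solve([d["wrist"],d2["top"],d2["scene"]],x0,A,True)
# bottle in hand
tz=.2706-.0568
B=(.017,tz+.04,tz+.11)
print("bottle now: top, scene");solve([d["top"]],[.464,-.452],B);solve([d["scene"]],[.464,-.452],B)
m=np.zeros((600,800,3),np.uint8)
for i,(n) in enumerate(("scene","top")):
    im,K,E=d[n]; u=proj(K,E,[.464,-.452,.23])[0].astype(int); print(n,u)
    x,y=u[0]-40,u[1]-60; y=max(y,0);x=min(max(x,0),512-80); m[:,i*400:(i+1)*400]=cv2.resize(im[y:y+120,x:x+80],(400,600),interpolation=cv2.INTER_CUBIC); print(x,y)
cv2.imwrite("pics/c5.png",m)
E
```

```text
cup wrist
[ 0.4729 -0.3715] [-0. -0.] [(np.int32(1178), 1057.6390981982113)]
cup top
[ 0.4728 -0.3711] [ 0. -0.] [(np.int32(261), 255.95194256911054)]
cup scene
[ 0.4753 -0.3666] [ 0. -0.] [(np.int32(259), 220.17645659204572)]
all free dz
[ 0.4728 -0.3714 -0.0038] [-0.1855 -0.1297 -0.4857 -0.1484 -0.9547  0.03  ] [(np.int32(1178), 1057.6390981982113), (np.int32(261), 255.95194256911054), (np.int32(259), 220.17645659204572)]
bottle now: top, scene
[ 0.466  -0.4359] [-0.  0.] [(np.int32(259), 562.064076163806)]
[ 0.4778 -0.4312] [ 0. -0.] [(np.int32(208), 455.9286943763145)]
scene [72 80]
32 20
top [492 263]
432 203
```

View pics/c5.png

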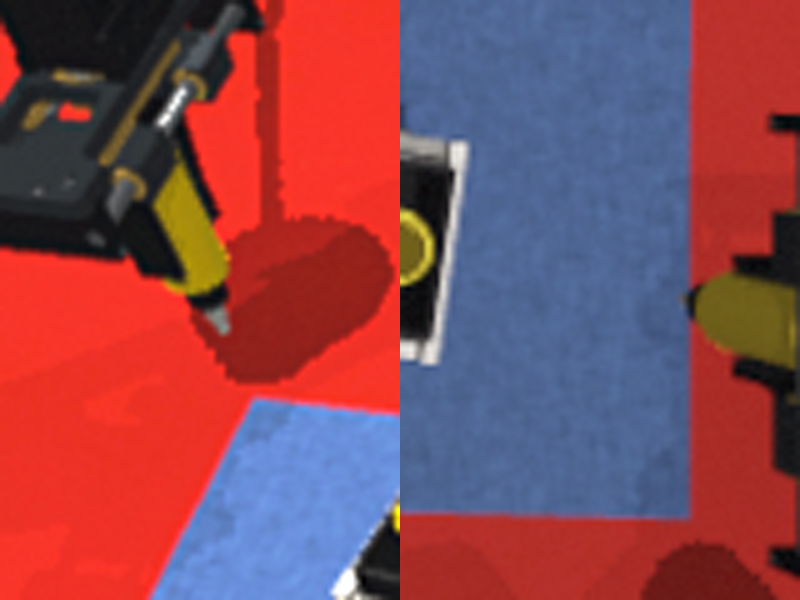

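```bash
python3 - <<'E'
from fit2 import *
d=pickle.load(open("d4.pkl","rb")); im,K,E=d["scene"]
print("pred tip",proj(K,E,[[.4643,-.4527,.2138],[.4743,-.4527,.2138],[.4643,-.4427,.2138],[.4643,-.4527,.2038]]),"seen",32+228.5/5-.5,20+331/5-.5)
row([.473,-.3707,.22],0);row([.473,-.3707,.1618],0)
E
```

```text
pred tip [[74.7824 84.9481]
 [73.3167 87.6103]
 [78.4099 85.3797]
 [76.1651 87.7565]] seen 77.2 85.7
row [-0.003 -0.009  0.021  2.709  0.294  1.69 ]
row [-0.003 -0.009  0.021  2.708  0.295  3.63 ]
```

Emit:
{"method": "send_rows", "body": {"commands": [[0,0,0,0.3,0.05,0,0.25],[0,0,0,0.8,0.1,0,0.25],[0,0,0,1.4,0.15,0,0.25],[0,0,0,2,0.2,0.2,0.25],[0,0,0,2.4,0.25,0.5,0.25],[0,0,0,2.6,0.3,0.9,0.25],[0,0,0,2.71,0.3,1.3,0.25],[0,0,0,2.71,0.3,1.7,0.25],[0,0,0,2.71,0.3,2.1,0.25],[0,0,0,2.71,0.3,2.5,0.25],[0,0,0,2.71,0.3,2.8,0.25],[0,0,0,2.71,0.3,3,0.25],[0,0,0,2.71,0.3,3.1,0.25],[0,0,0,2.71,0.3,3.1,0.25],[0,0,0,2.71,0.3,3.1,0.25],[0,0,0,2.71,0.3,3.1,0.25]]}}

```text
time_s: 19.18
position: [0.4736, -0.3724, 0.1783]
tcp_rot: [[-0.001, 1.0, 0.001], [1.0, 0.001, -0.001], [-0.001, 0.001, -1.0]]
force: [-0.5, -0.5, -0.2]
opening: 0.385
grasp_force: 30.0
```

```bash
python3 - <<'E'
from fit2 import *
d={n:cap(n) for n in("scene","top")}; pickle.dump(d,open("d6.pkl","wb"))
s=read_state();print(s["position"],s["tcp_rot"][:,1:],s["force"],s["opening"],s["time_s"])
im,K,E=d["scene"]; P=s["position"]; tip=[P[0],P[1]-.0007,P[2]-.0568]
x,y=85,65; m=cv2.resize(im[y:y+75,x:x+100],(800,600),interpolation=cv2.INTER_CUBIC); cv2.imwrite("pics/c6.png",m)
for q in (tip,[.473,-.3714,.095]): print("pred crop px",(proj(K,E,q)[0]-[x,y]+.5)*8-.5)
row([.473,-.3707,.1618],0)
E
```

```text
[ 0.4735 -0.3724  0.1782] [[ 1.      0.0009]
 [ 0.0007 -0.001 ]
 [ 0.0009 -1.    ]] [-0.6443  0.0886 -0.31  ] 0.3819809737098819 19.2833
pred crop px [225.7452 404.0023]
pred crop px [252.0328 454.1018]
row [ 0.01   0.011  0.008  0.056 -0.017  0.547]
```

View pics/c6.png

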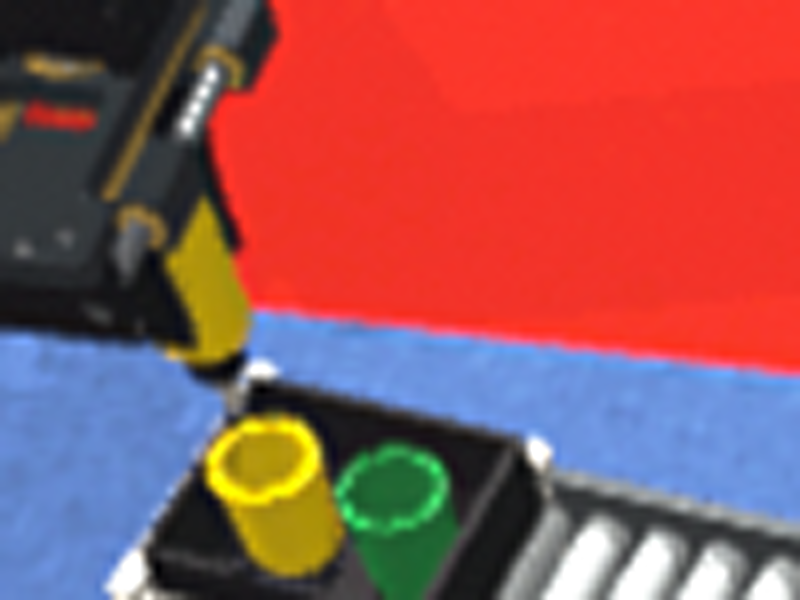

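The nozzle tip is at (236,413) and the cup mouth at (264,459). Both sit about 10 px off prediction in the same direction, so that's camera bias and the relative placement is right. Now for the final descent.

Emit:
{"method": "send_rows", "body": {"commands": [[0,0,0,0.04,-0.01,0.08,0.25],[0,0,0,0.05,-0.02,0.18,0.25],[0,0,0,0.05,-0.02,0.28,0.25],[0,0,0,0.05,-0.02,0.38,0.25],[0,0,0,0.05,-0.02,0.46,0.25],[0,0,0,0.05,-0.02,0.52,0.25],[0,0,0,0.05,-0.02,0.53,0.25],[0,0,0,0.05,-0.02,0.53,0.25],[0,0,0,0.05,-0.02,0.53,0.25],[0,0,0,0.05,-0.02,0.53,0.25],[0,0,0,0.05,-0.02,0.53,0.25],[0,0,0,0.05,-0.02,0.53,0.25]]}}

```text
time_s: 20.28
position: [0.4727, -0.3706, 0.1618]
tcp_rot: [[-0.001, 1.0, 0.0], [1.0, 0.001, -0.0], [-0.0, 0.0, -1.0]]
force: [-0.0, -0.2, 0.1]
opening: 0.387
grasp_force: 30.0
```

```bash
python3 - <<'E'
from fit2 import *
im,K,E=cap("scene")
s=read_state();print(s["position"],s["tcp_rot"][:,2],s["force"],s["opening"],s["qvel"])
P=s["position"]; tip=[P[0],P[1]-.0007,P[2]-.0568]
x,y=100,95; m=cv2.resize(im[y:y+45,x:x+60],(800,600),interpolation=cv2.INTER_CUBIC); cv2.imwrite("pics/c7.png",m)
k=800/60
for q in (tip,[.473,-.3714,.095]): print("pred crop px",(proj(K,E,q)[0]-[x,y]+.5)*k-.5)
E
```

```text
[ 0.4727 -0.3706  0.1618] [ 0.0002 -0.0002 -1.    ] [-0.6836 -0.1037 -0.6008] 0.3847356601877001 [ 0.0076  0.0462  0.0406 -0.0075  0.137   0.014 ]
pred crop px [208.2652 324.5925]
pred crop px [220.3879 357.1697]
```

View pics/c7.png

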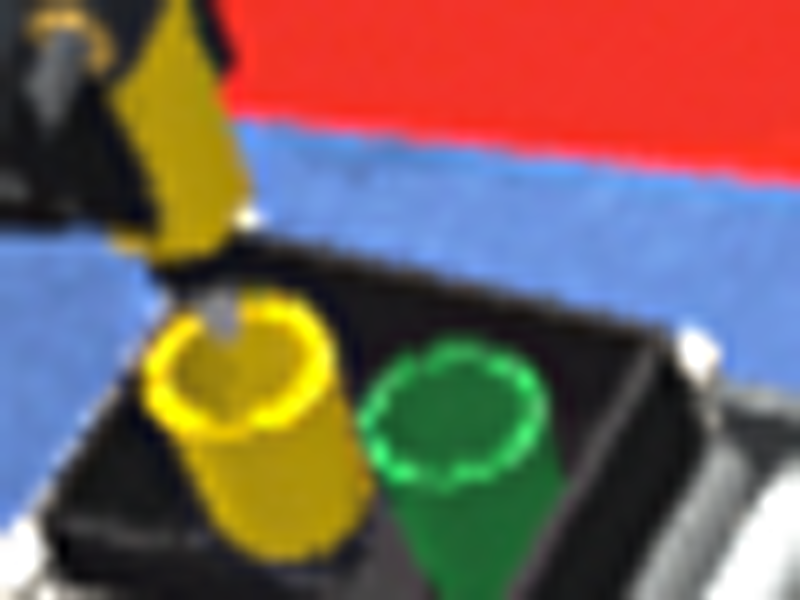

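The nozzle tip is at (226,337) and the mouth centre at (240,365). The offset of (14,28) px against the expected (12,33) means it's centred and about 1 cm above the rim, so I'm handing in.

```bash
python3 -c "
from rig import bot
print(bot.hand_in())"
```

```text
the job is handed in; nothing more can be done
None
```

The tray is home against the end stop, and the yellow bottle is held upright and steady about 1 cm above the yellow cup, centred to within about 1–2 mm by the cameras; I've handed the job in at about 20 s of the 67 s allowed.

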